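# Set and clamp the sliding leg of a display easel

## Task

Take the cam lever of the display easel by its round end and use it to draw the spring-loaded sliding leg out until the leg's pointer stands level with the marker clip. Keep the leg held there and fold the cam lever fully closed, never folding it while the pointer is off the clip. Finish still holding the leg on its mark with the lever closed: do not let go, and leave the marker clip and the wooden goods nearby alone.

Things in the scene. Friction and masses are not known exactly. Their poses are not given: they have to be found in the camera images.
- stand: Wooden display easel, fixed. Origin on the counter below the mouth of its rail; +x is the way the leg draws out, z up. Rail: brown wooden block, x = -300 to 0 mm, 64 mm wide, 56 mm high, carrying a board on show 160 mm wide, up to 220 mm high, at x below -150 mm. A sole plank 8 mm thick (y = -50 to +60 mm) lies under the leg from x = 0 to 330 mm.
- leg (a joint): Pale wooden sliding leg, 30 mm wide, top 38 mm high, leaving the rail along the stand's +x. 0 m = pushed in (start), grows as drawn out, at most 0.14. A spring draws it back with 4 N at 0 to 6 N at 0.14 m, so it returns when not held. Its saddle (44 mm along x, 54 mm across, top 58 mm) is centred at stand x = 100 mm + q; a rubber foot (60 mm wide, top 40 mm) at 182 mm + q.
- lever (a joint): Steel cam lever on the saddle, carried along by the leg; turns about pivot, axis along the stand's x. 0 rad = closed, level across the leg, pointing to the stand's -y. At angle a its round end is 75 mm * cos a to the -y side of the pivot and 75 mm * sin a above it. Starts open at 1.0 to 1.25; stop at 1.35. It stays put; about 1 N at the round end moves it, more if pinched hard.
- pivot (a point): Centre of the cam lever's hinge pin, between two aluminium ears on the saddle (stand y = +14 to +30 mm, top 87 mm): stand x = 100 mm + leg value, y = +22 mm, 75 mm above the counter.
- tab (a point): Centre of the lever's round end: steel disc 28 mm in diameter, 16 mm thick, flat faces towards the stand's +x and -x. Pinched on these faces from above it holds the leg along the slide and still turns between the fingers as the lever folds. The lever's arm is 10 mm wide along x. The end stands free; closed, it is 75 mm above the counter, beside the leg, only the plank below.
- pointer (a point): Tip of the small dark steel pointer on the leg's saddle, on the stand's +y side (away from the round end of the closed lever), 36 mm above the counter, at stand x = 100 mm + leg value.
- mark (a point): Length mark: rib on the inner side of a small dark steel marker clip (8 by 8 mm, 42 mm high) standing on the +y edge of the sole plank; the point is 36 mm above the counter, its x axis is the stand's. The leg is at its length when the pointer has the same stand x as this point, 55 to 110 mm out from the start. The clip sits tight.
- cup: Dark wooden cup, 68 mm wide, 85 mm high, loose on the counter; origin at the centre of its underside. Bystander.
- doll: Pale turned wooden doll, 52 mm wide, 94 mm high, loose; origin at the centre of its underside. Bystander.
- tray: Open pale wooden box, 110 by 80 by 45 mm, loose; origin at the centre of its underside. Bystander.

How it is judged:
By the outcome, as a careful person would: the job done as asked, in the order asked, and still so for the second after the job is handed in, while the arm keeps its last pose, push and grip.
It also fails if it takes over 42 s, if anything falls off the work surface, if the arm or the gripper's body presses on something with over 40 N, if the wrist force passes 120 N, or if a joint passes its speed limit or range.

## Robot

A 6-joint arm with a two-finger parallel gripper is mounted at the origin on the work surface. World frame = base frame: x ahead of the robot, y to its left, z up, the work surface at z = 0. Lengths are in m, angles in rad, forces in N, time in s.
With the tool pointing down it reaches from about 0.375 to 0.925 m from the base axis. Payload 5.7 kg.
Tool frame: the origin (TCP) lies at the very end of the fingers, on their centre line; the grasp point (between the pads) lies 19 mm behind it (r.tcp_to_grasp is the z of the grasp point in the tool frame, in m); z points along the fingers, y is the line along which they close (so a half turn about z gives the same grasp; the last joint's range is limited). The gripper opens to 85 mm and grips with 20 to 120 N. Pads are 22 mm wide; open, the fingers measure 114 mm over their backs; the gripper's body (76 mm by 85 mm) begins 54 mm behind the grasp point. The pads swing forward as they close: fully open they stand 13 mm farther back than shut.
Start: joints at [-1.3, 0.359, 1.51, -0, 1.272, -0.115], TCP at [0.226, -0.556, 0.231] pointing down, gripper open.
Joint ranges: [-2.97, 2.97], [-1.01, 2.36], [0.21, 2.38], [-0.96, 4.11], [0.2, 2.71], [-2.98, 2.98]. Speed limits (rad/s): [2.39, 2.39, 3.14, 3.14, 3.14, 3.14].

## Interface

Orientations are given as a unit quaternion [w, x, y, z].
In Python, from cell import r gives the robot as it stands. The module is installed in compiled form; this text tells all that it offers.
- The arm moves only by the tool apply_moves, never from a script. Its argument "steps" is a list of rows, each a list of 6 numbers: the shift along the tool's x, y, z in units of 200 mm (1.0 is 200 mm), then the turn, a rotation vector about the tool's x, y, z in units of 30 degrees (1.0 is 30 degrees). In form: [[tx, ty, tz, wx, wy, wz], ...]. A call has 1 to 10 rows; each row is the pose to reach, as a shift and turn from the pose commanded when the call began, along the tool's axes at that moment; what a row does not reach only later rows make up. A row lasts 1/10 s, in which the tool goes at most 50 mm and 8.59 degrees, less where a joint would pass 70% of its speed; a pose out of reach is approached as far as the arm can. A call with a number of a shift or a turn outside -1 to 1 is refused whole. A call with a gripper value outside its range is refused whole. "claw" is the gripper's target within -1 to 1 (fully open at 1, half-way at 0, shut at -1), set as the call begins (left out, the last holds). The fingers move at their own pace and stop on an object; the grip force is fixed at half the most. Time passes only in rows, so rows that repeat a pose let the fingers close. It gives the time, the measured TCP pose, the force, the opening and the grip force at its end, in the units of the state.
- r.observe(): the state, without advancing time (a new reading comes with each control period).
- r.get_image(name): name is "side" or "top"; returns a dict with "color" (420x560x3 uint8, blue, green, red), "vfov" (degrees; the focal length in pixels is half the picture's height over the tangent of half this angle, whatever the lens; pixels are square), "cx", "cy" (the principal point, pixels), "rvec" (rotation vector, rad) and "tvec" (3), from world to camera coordinates, as OpenCV has them. Camera axes: x right, y down, z forward; pixel columns grow to the right and rows downward; lengths in m; the calibration is good to about 2 mm. A picture is of the moment at which its call begins. There is no depth.
- r.finish_job(): hands the job in; it is judged then, once.
Trained networks look in a picture, given as the dict that the camera call returned (one of the last four; its "shot" number tells which), for a name from the list of things; names that differ only in an ending like _2 or _b are one class to them, and where a whole thing is asked for, a point or a joint stands for the part that bears it (a point fixed in the world has none). Each returns a list of dicts, best first, with "p" (0 to 1); they miss things now and then, are a little off and sometimes report something else, mostly with a low value. They report only what shows in the picture. A call takes as long as a camera call.
- r.recognise(picture, query): "uv" ([column, row] in pixels, amid what is visible of it).
- r.cut_out(picture, query): "mask" (420x560 bool, what is visible of it) and "uv" ([column, row] in pixels, amid what is visible of it).
The state is a dict: "clock": time; "joints": joint angles; "joint_vel": joint speeds; "effort": joint torques, N m; "eef_pos": TCP position; "eef_rot": TCP orientation; "wrist_force": force on the tool from outside, world axes, zero at the start; "moment": the same for the moment, N m; "opening": opening from 0.0 (shut) to 1.0 (fully open); "grasp_force": force on a finger pad.
Only numpy, scipy, OpenCV 4.12 (cv2) and the standard library are available. Lean on these libraries where they do the work, as an engineer would, in place of code of your own. Each camera call takes 0.05 s, during which the arm holds its last target. There are 200 camera calls.

## Working session

There is one attempt and no reset: what is moved stays moved. The work goes in short steps, Python scripts to look and compute and a tool call to move; the robot and the scene stay as the last step left them, time stands still between calls to the robot, and variables do not carry over. Pictures are saved under pics/ and viewed, at most 10 in all, crops included, and the job is handed in when it is done.

Besides the shell and the picture viewer there is one more tool, called after "Request:" as a command line: name --pt "numbers of a row" for each row, then --argument value for the rest. apply_moves: Moves the arm, as the interface text tells. Its arguments: {"type":"object","properties":{"steps":{"type":"array"},"claw":{"type":"number"}},"required":["steps"]}

```bash
mkdir -p pics; cat > h.py <<'E'
import numpy as np, cv2
from cell import r
def cam(p):
    f=p["color"].shape[0]/2/np.tan(np.radians(p["vfov"])/2)
    K=np.array([[f,0,p["cx"]],[0,f,p["cy"]],[0,0,1]]);R=cv2.Rodrigues(np.array(p["rvec"],float))[0]
    return K,R,np.array(p["tvec"],float).reshape(3)
def ray(p,uv):
    K,R,t=cam(p); d=R.T@np.linalg.inv(K)@np.array([uv[0],uv[1],1.]); return -R.T@t,d
def onz(p,uv,z):
    c,d=ray(p,uv); return c+d*(z-c[2])/d[2]
def proj(p,X):
    K,R,t=cam(p); x=(np.atleast_2d(X)@R.T+t)@K.T; return x[:,:2]/x[:,2:]
def tri(a,ua,b,ub):
    A=[];B=[]
    for p,u in((a,ua),(b,ub)):
        c,d=ray(p,u); d=d/np.linalg.norm(d); M=np.eye(3)-np.outer(d,d); A.append(M);B.append(M@c)
    X=np.linalg.lstsq(np.vstack(A),np.hstack(B),rcond=None)[0]
    return X
E
python3 - <<'E'
from h import *
P={n:r.get_image(n) for n in("side","top")}
for n,p in P.items():
    cv2.imwrite(f"pics/{n}0.png",p["color"]); print(n,p["vfov"],-cam(p)[1].T@cam(p)[2])
for q in "stand leg lever pivot tab pointer mark cup doll tray".split():
    d={n:r.recognise(p,q)[:2] for n,p in P.items()}
    print(q,[(n,[(np.round(e["uv"]),round(e["p"],2)) for e in v]) for n,v in d.items()], end=" ")
    if d["side"] and d["top"]: print(np.round(tri(P["side"],d["side"][0]["uv"],P["top"],d["top"][0]["uv"]),3))
    else: print()
o=r.observe();print(o["eef_pos"],o["eef_rot"],o["clock"],r.tcp_to_grasp)
E
```

```text
side 49.90468278272411 [0.37984713 0.82447669 0.63777991]
top 51.82756771320905 [ 0.45288189 -0.16180252  1.10373407]
stand [('side', [(array([241., 342.]), 0.62)]), ('top', [(array([158., 218.]), 0.76)])] [ 0.618  0.185 -0.038]
leg [('side', [(array([248., 266.]), 0.56)]), ('top', [(array([202., 213.]), 0.78)])] [0.632 0.052 0.05 ]
lever [('side', [(array([246., 237.]), 0.52)]), ('top', [(array([196., 204.]), 0.53)])] [0.638 0.052 0.127]
pivot [('side', [(array([248., 233.]), 0.71)]), ('top', [(array([194., 204.]), 0.65)])] [0.633 0.054 0.138]
tab [('side', [(array([251., 238.]), 0.61)]), ('top', [(array([191., 206.]), 0.44)])] [0.629 0.06  0.132]
pointer [('side', [(array([244., 265.]), 0.64)]), ('top', [(array([202., 210.]), 0.58), (array([191., 206.]), 0.23)])] [0.641 0.053 0.054]
mark [('side', [(array([225., 247.]), 0.59)]), ('top', [])] 
cup [('side', [(array([187., 262.]), 0.58), (array([250., 235.]), 0.56)]), ('top', [(array([198., 158.]), 0.61), (array([158., 219.]), 0.39)])] [0.771 0.071 0.049]
doll [('side', [(array([201., 230.]), 0.88)]), ('top', [(array([254., 151.]), 0.59)])] [ 0.795 -0.069  0.044]
tray [('side', [(array([314., 193.]), 0.88)]), ('top', [(array([388., 241.]), 0.93)])] [ 0.575 -0.414  0.02 ]
[ 0.22574319 -0.55586296  0.23125973] [-6.27782013e-05  9.81454661e-01  1.91694403e-01 -1.23294630e-05] 1.1 -0.0187
```

```bash
python3 - <<'E'
import cv2
s=cv2.imread("pics/side0.png");t=cv2.imread("pics/top0.png")
cv2.imwrite("pics/s1.png",cv2.resize(s[180:390,120:400],(800,600),interpolation=cv2.INTER_CUBIC))
cv2.imwrite("pics/t1.png",cv2.resize(t[120:300,90:330],(800,600),interpolation=cv2.INTER_CUBIC))
E
```

```text
(no output)
```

View pics/s1.png

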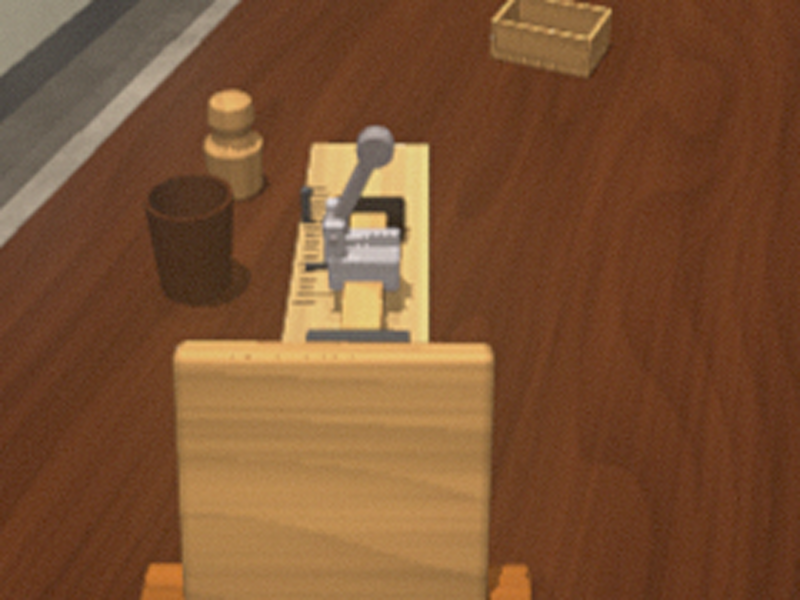

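View pics/t1.png

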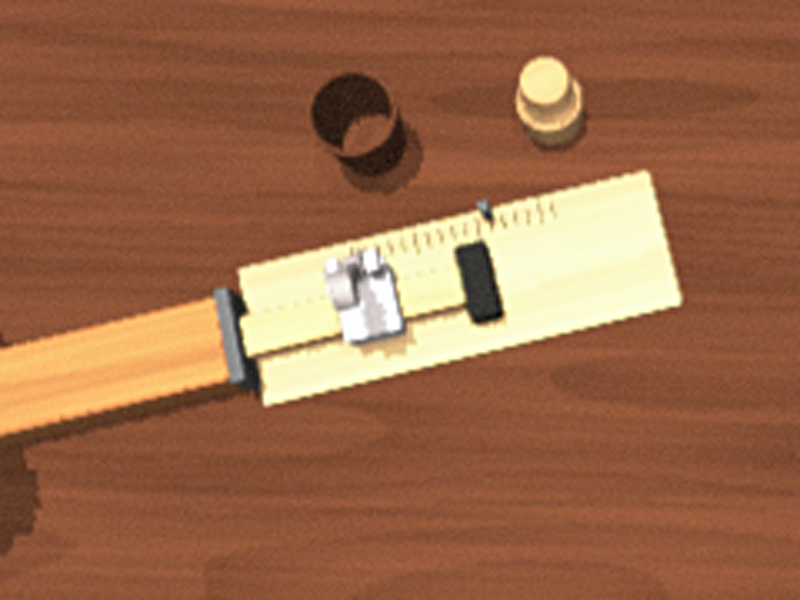

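The side view shows the lever standing open, with its tab at about (252,231), the pointer at (231,273) and the clip at (227,251). The top view shows the plank corners, the clip at (236,183) and the tab at about (192,206). The cup and doll are on the clip side. Next I fit the stand pose.

```bash
cat >> h.py <<'E'
def W(s,X):
    c,n=np.cos(s[2]),np.sin(s[2]); X=np.atleast_2d(X); return np.c_[s[0]+c*X[:,0]-n*X[:,1], s[1]+n*X[:,0]+c*X[:,1], X[:,2]]
E
cat > fit.py <<'E'
from h import *
from scipy.optimize import least_squares as ls
P={n:r.get_image(n) for n in("side","top")}
C=np.array([[0,.06,.008],[.33,.06,.008],[.33,-.05,.008],[0,-.05,.008]])
ut=np.array([[240,268],[650,172],[682,303],[265,404]])/3.3333+[90,120]
us=np.array([[311,144],[430,144]])/2.857+[120,180]
def lev(a,q): return np.array([[.1+q,.022-.075*np.cos(a),.075+.075*np.sin(a)]])
f=lambda v:np.r_[(proj(P["top"],W(v,C))-ut).ravel(),(proj(P["side"],W(v,C[1:3]))-us).ravel()]
o=ls(f,[.63,.16,-1.4],loss="soft_l1"); s=o.x; print(s,np.round(o.fun,1))
tabs=np.array([376,147])/2.857+[120,180]; tabt=np.array([342,284])/3.3333+[90,120]
g=lambda v:np.r_[(proj(P["top"],W(s,lev(v[0],0)))-tabt).ravel(),(proj(P["side"],W(s,lev(v[0],0)))-tabs).ravel()]
a=ls(g,[1.1]); print(a.x,a.fun, W(s,lev(a.x[0],0)))
mt=np.array([485,207])/3.3333+[90,120]; ms=np.array([306,190])/2.857+[120,180]
m=lambda v:np.r_[(proj(P["top"],W(s,[[v[0],v[1],.042]]))-mt).ravel(),(proj(P["side"],W(s,[[v[0],v[1],.042]]))-ms).ravel()]
b=ls(m,[.18,.056]); print("mark",b.x,b.fun)
for p,n in((P["side"],"side"),(P["top"],"top")):
    for X in([.1,.036,.036],[.1,.022,.075]): print(n,X,proj(p,W(s,[X]))[0])
    k=r.cut_out(p,"mark"); 
    if k: print(n,"mark",k[0]["p"],k[0]["uv"],k[0]["mask"].sum())
E
python3 fit.py
```

```text
[ 0.60931021  0.15252019 -1.30587749] [-0.6 -0.1 -0.1 -0.5  0.4  0.3 -0.3  0.2  0.4 -1.  -0.2 -0.4]
[1.16717472] [ 0.45992158  1.24238187 -1.18621222 -0.31318073] [[0.62829707 0.05405651 0.14397335]]
mark [0.19855177 0.05284596] [-0.48198847 -0.00332771  0.11193668 -0.78919168]
side [0.1, 0.036, 0.036] [230.98202669 272.63223381]
side [0.1, 0.022, 0.075] [236.98493687 258.13346057]
top [0.1, 0.036, 0.036] [198.72688088 197.94997333]
top [0.1, 0.022, 0.075] [196.68426187 200.14175437]
```

Request:
apply_moves --pt "0.17 -0.12 0 0 0 0" --pt "0.34 -0.23 0 0 0 0" --pt "0.51 -0.35 0 0 0 0" --pt "0.68 -0.47 0 0 0 0" --pt "0.85 -0.58 0 0 0 0" --pt "1.0 -0.69 0 0 0 0" --claw 1

```text
clock: 1.9
eef_pos: [0.3601, -0.3513, 0.2315]
eef_rot: [0.0, 0.981, 0.192, 0.0]
wrist_force: [-0.1, -0.4, 0.2]
opening: 1.0
grasp_force: 0.0
```

Request:
apply_moves --pt "0.17 -0.12 0 0 0 0" --pt "0.34 -0.23 0 0 0 0" --pt "0.51 -0.35 0 0 0 0" --pt "0.68 -0.47 0 0 0 0" --pt "0.85 -0.58 0 0 0 0" --pt "1.0 -0.69 0 0 0 0"

```text
clock: 2.5
eef_pos: [0.4936, -0.1481, 0.2315]
eef_rot: [0.0, 0.981, 0.192, 0.0]
wrist_force: [0.7, 0.2, -0.1]
opening: 1.002
grasp_force: 0.0
```

Request:
apply_moves --pt "0.17 -0.12 0 0 0 0.05" --pt "0.34 -0.23 0 0 0 0.1" --pt "0.51 -0.35 0 0 0 0.15" --pt "0.68 -0.47 0 0 0 0.23" --pt "0.85 -0.58 0 0 0 0.23" --pt "0.98 -0.68 0 0 0 0.23" --pt "1.0 -0.69 0 0 0 0.23" --pt "1.0 -0.69 0 0 0 0.23"

```text
clock: 3.3
eef_pos: [0.6261, 0.0541, 0.231]
eef_rot: [0.0, 0.991, 0.133, -0.0]
wrist_force: [-0.1, 0.4, -0.2]
opening: 1.001
grasp_force: 0.0
```

```bash
cat > look.py <<'E'
from h import *; import sys
from scipy.spatial.transform import Rotation as Ro
S=np.array([.60931,.15252,-1.30588])
o=r.observe(); w=o["eef_rot"]; R=Ro.from_quat([w[1],w[2],w[3],w[0]]).as_matrix()
g=o["eef_pos"]+R@[0,0,r.tcp_to_grasp]
c,n=np.cos(S[2]),np.sin(S[2]); T=np.array([[c,n,0],[-n,c,0],[0,0,1]])
print("t",o["clock"],"grasp in stand mm",np.round(1e3*T@(g-[S[0],S[1],0]),1),"F stand",np.round(T@np.array(o["wrist_force"]),1),o["opening"],o["grasp_force"])
print("tool axes in stand\n",np.round(T@R,3))
if len(sys.argv)>1:
    for nme in("side","top"):
        p=r.get_image(nme); cv2.imwrite(f"pics/{sys.argv[1]}_{nme}.png",p["color"])
E
python3 look.py a; python3 - <<'E'
import cv2,numpy as np
s=cv2.imread("pics/a_side.png")[170:320,170:310];t=cv2.imread("pics/a_top.png")[140:290,120:260]
cv2.imwrite("pics/a.png",cv2.resize(np.hstack([s,t]),(800,428),interpolation=cv2.INTER_CUBIC))
E
```

```text
t 3.3 grasp in stand mm [ 99.3  -9.6 249.7] F stand [-0.4  0.  -0.2] 1.0013064779009226 0.0
tool axes in stand
 [[-0.002  1.     0.   ]
 [ 1.     0.002 -0.   ]
 [-0.     0.    -1.   ]]
```

View pics/a.png

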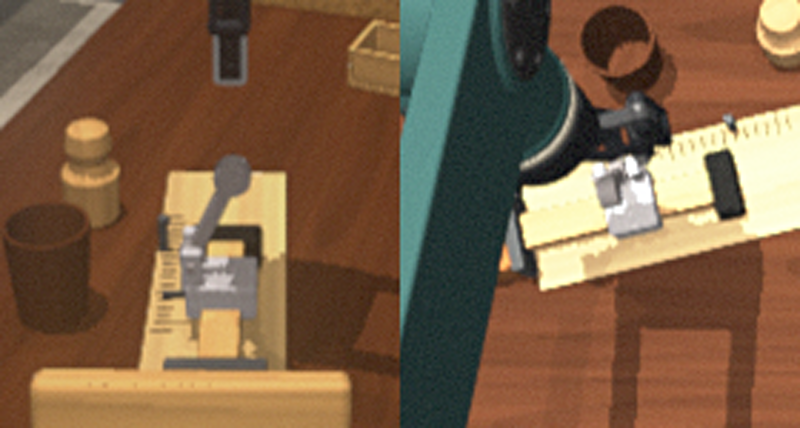

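The lever tab at crop (232,172) lies in the finger plane at (230,80), so the gripper is aligned above it. I go down and pinch.

Request:
apply_moves --pt "0 0 0.12 0 0 0" --pt "0.005 0.005 0.25 0 0 0" --pt "0.01 0.01 0.37 0 0 0" --pt "0.01 0.01 0.46 0 0 0" --pt "0.01 0.01 0.52 0 0 0" --pt "0.01 0.01 0.53 0 0 0" --pt "0.01 0.01 0.53 0 0 0"

```text
clock: 4.1
eef_pos: [0.6282, 0.0514, 0.1256]
eef_rot: [-0.0, 0.991, 0.132, -0.0]
wrist_force: [-0.2, -0.2, 0.2]
opening: 1.001
grasp_force: 0.0
```

Request:
apply_moves --pt "0 0 0 0 0 0" --pt "0 0 0 0 0 0" --pt "0 0 0 0 0 0" --pt "0 0 0 0 0 0" --pt "0 0 0 0 0 0" --pt "0 0 0 0 0 0" --pt "0 0 0 0 0 0" --pt "0 0 0 0 0 0" --claw -1

```text
clock: 4.9
eef_pos: [0.6282, 0.0528, 0.1258]
eef_rot: [-0.001, 0.991, 0.132, 0.0]
wrist_force: [-2.1, 3.2, 4.7]
opening: 0.173
grasp_force: 58.7
```

```bash
python3 look.py b; python3 - <<'E'
import cv2,numpy as np
s=cv2.imread("pics/b_side.png")[170:320,170:310];t=cv2.imread("pics/b_top.png")[140:290,120:260]
cv2.imwrite("pics/b.png",cv2.resize(np.hstack([s,t]),(800,428),interpolation=cv2.INTER_CUBIC))
E
```

```text
t 4.9 grasp in stand mm [101.2  -7.9 144.5] F stand [-3.6 -1.2  4.7] 0.17282460945730238 58.74440610408783
tool axes in stand
 [[-0.001  1.    -0.001]
 [ 1.     0.001  0.   ]
 [ 0.    -0.001 -1.   ]]
```

View pics/b.png

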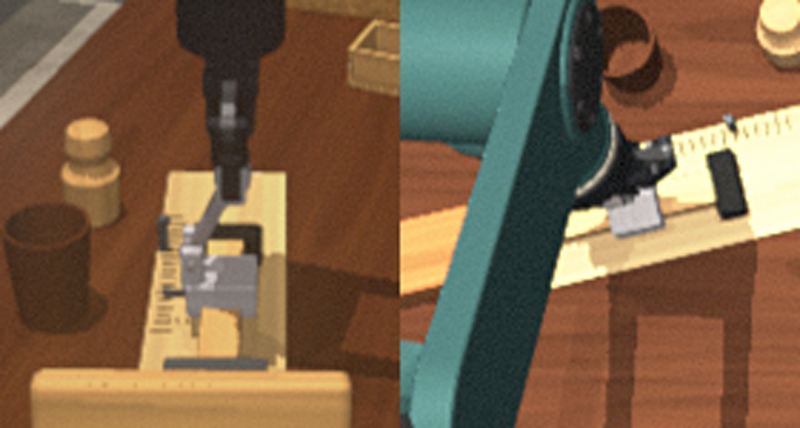

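The tab is pinched (force 59 N, opening 0.17) and the lever angle is unchanged. I draw the leg out nearly to the mark.

Request:
apply_moves --pt "0 0.04 0 0 0 0" --pt "0 0.1 0 0 0 0" --pt "0 0.16 0 0 0 0" --pt "0 0.22 0 0 0 0" --pt "0 0.28 0 0 0 0" --pt "0 0.34 0 0 0 0" --pt "0 0.4 0 0 0 0" --pt "0 0.44 0 0 0 0" --pt "0 0.46 0 0 0 0" --pt "0 0.46 0 0 0 0"

```text
clock: 6.0
eef_pos: [0.6528, -0.0364, 0.1258]
eef_rot: [-0.001, 0.991, 0.132, 0.0]
wrist_force: [-0.2, 4.3, 5.5]
opening: 0.176
grasp_force: 58.8
```

```bash
python3 look.py c; python3 - <<'E'
import cv2,numpy as np
s=cv2.imread("pics/c_side.png")[220:300,190:270];t=cv2.imread("pics/c_top.png")[155:235,190:270]
cv2.imwrite("pics/c.png",cv2.resize(np.hstack([s,t]),(800,400),interpolation=cv2.INTER_CUBIC))
E
```

```text
t 6.0 grasp in stand mm [193.7  -7.5 144.5] F stand [-4.2  0.9  5.5] 0.1761396216892372 58.78450870513916
tool axes in stand
 [[-0.     1.    -0.001]
 [ 1.     0.     0.001]
 [ 0.001 -0.001 -1.   ]]
```

View pics/c.png

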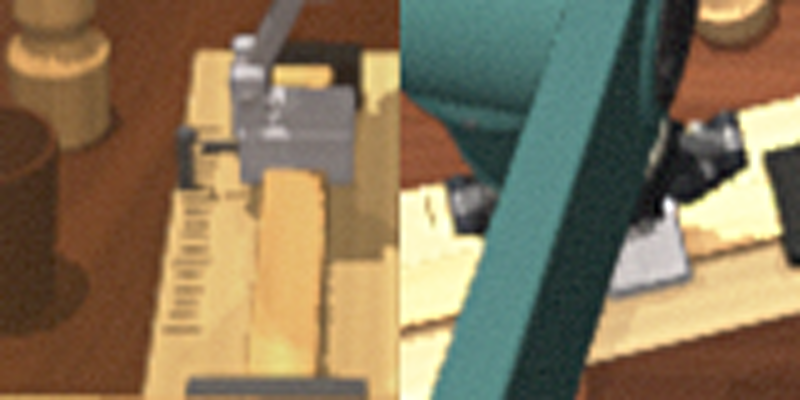

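The side view shows the pointer tip at about px (231,249), close to the clip at (227,246–258). The arm hides this area from the top camera. I average some frames and overlay the model to compare precisely.

```bash
cat > ov.py <<'E'
from h import *; import sys
S=np.array([.60931,.15252,-1.30588])
ps=[r.get_image("side") for _ in range(8)]; p=ps[0]
im=np.mean([q["color"] for q in ps],0).astype(np.uint8)
x0,y0,k=212,232,16
b=cv2.resize(im[y0:y0+36,x0:x0+36],None,fx=k,fy=k,interpolation=cv2.INTER_CUBIC); b2=b.copy()
def q(X): u=(proj(p,W(S,[X]))[0]+.5-[x0,y0])*k; return tuple(int(v) for v in u)
gx=float(sys.argv[1]); mx=float(sys.argv[2])
cv2.line(b2,q([gx,.027,.036]),q([gx,.042,.036]),(0,0,255),1)
for a,c in((1,1),(1,-1),(-1,-1),(-1,1)):
  cv2.line(b2,q([mx+.004*a,.056+.004*c,.008]),q([mx+.004*a,.056+.004*c,.042]),(0,255,0),1)
for z in(.008,.042):
  cv2.polylines(b2,[np.array([q([mx+.004*a,.056+.004*c,z]) for a,c in((1,1),(1,-1),(-1,-1),(-1,1))])],True,(0,255,0),1)
cv2.circle(b2,q([mx,.052,.036]),3,(255,0,255),-1)
b=cv2.resize(b,(400,400)); b2=cv2.resize(b2,(400,400),interpolation=cv2.INTER_AREA)
cv2.imwrite(f"pics/{sys.argv[3]}.png",np.hstack([b,b2]))
print("px per mm along x",(proj(p,W(S,[[.2,.05,.036]]))-proj(p,W(S,[[.19,.05,.036]])))[0]/10)
E
python3 ov.py .1935 .1985 d
```

```text
px per mm along x [ 0.03622368 -0.23214453]
```

View pics/d.png

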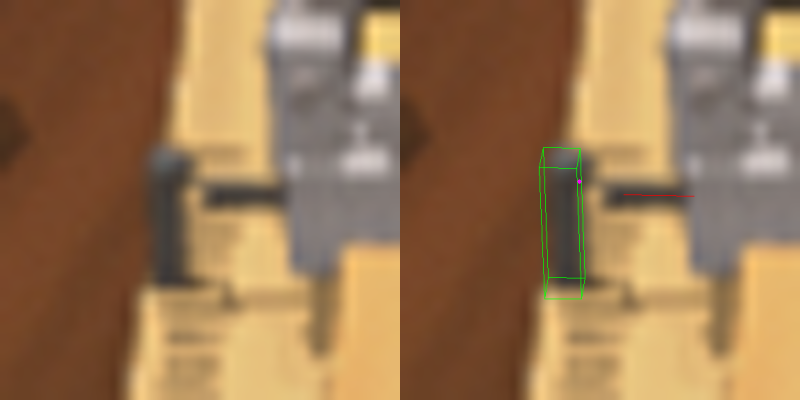

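The pointer matches the model at x=193.5 mm, but the side view fixes the clip's x poorly. The top view depends little on height along the slide, so I check the earlier unoccluded top frames.

```bash
cat > ovt.py <<'E'
from h import *
S=np.array([.60931,.15252,-1.30588])
p=r.get_image("top")
im=np.mean([cv2.imread(f"pics/{f}.png") for f in("top0","a_top","b_top")],0).astype(np.uint8)
im0=cv2.imread("pics/top0.png")
out=[]
for src,(x0,y0) in((im,(220,168)),(im0,(180,186))):
  k=16; b=cv2.resize(src[y0:y0+30,x0:x0+30],None,fx=k,fy=k,interpolation=cv2.INTER_CUBIC); 
  q=lambda X: tuple(int(v) for v in (proj(p,W(S,[X]))[0]+.5-[x0,y0])*k)
  mx=.1985
  for z,c in((.008,(0,160,0)),(.042,(0,255,0))):
    cv2.polylines(b,[np.array([q([mx+.004*a,.056+.004*c2,z]) for a,c2 in((1,1),(1,-1),(-1,-1),(-1,1))])],True,c,1)
  cv2.line(b,q([.1,.027,.036]),q([.1,.042,.036]),(0,0,255),1)
  for z in(.058,):cv2.polylines(b,[np.array([q([.1+.022*a,.027*c2,z]) for a,c2 in((1,1),(1,-1),(-1,-1),(-1,1))])],True,(255,0,0),1)
  cv2.line(b,q([0,.06,.008]),q([.33,.06,.008]),(255,255,0),1)
  out.append(cv2.resize(b,(400,400),interpolation=cv2.INTER_AREA))
cv2.imwrite("pics/e.png",np.hstack(out))
# dark centroid of clip in top and side
g=im.astype(float); roi=g[175:195,228:246].sum(2); print(roi.astype(int)[:, :])
E
python3 ovt.py
```

```text
[[291 293 287 296 299 297 301 296 298 298 294 280 282 275 286 288 290 289]
 [267 265 265 267 269 272 274 268 274 276 269 269 266 269 279 271 270 272]
 [271 266 261 260 275 271 262 265 264 263 264 264 269 270 275 263 268 264]
 [286 287 283 288 291 280 283 280 280 286 271 286 279 272 276 274 266 260]
 [291 286 289 281 274 270 282 323 299 276 280 287 274 272 275 281 297 300]
 [282 277 277 284 293 383 385 416 297 263 282 267 298 278 335 388 566 595]
 [279 282 268 260 287 469 506 499 298 254 337 389 546 584 603 639 724 724]
 [260 242 250 266 275 366 444 470 292 335 595 644 704 721 718 713 696 706]
 [284 272 344 475 559 599 381 286 190 407 709 719 701 710 711 703 621 690]
 [556 585 618 691 699 715 495 221 112 272 671 709 630 691 704 701 553 678]
 [716 720 717 717 631 659 616 346 172 227 550 692 544 674 708 697 526 672]
 [712 678 701 707 637 572 669 592 427 324 540 692 566 609 698 706 605 669]
 [705 601 683 707 699 563 678 703 660 418 613 705 670 494 684 714 682 679]
 [700 609 684 704 704 538 686 716 707 528 691 719 712 621 703 716 714 712]
 [697 561 677 710 710 506 688 719 718 643 707 717 720 714 714 713 713 714]
 [705 614 676 717 717 587 684 723 721 711 718 716 715 713 712 711 708 709]
 [720 713 699 723 704 627 593 685 718 718 713 712 709 711 709 709 713 712]
 [700 698 690 684 494 400 294 467 699 719 713 712 710 714 713 713 718 714]
 [459 415 295 243 174 169 134 238 575 706 718 716 714 715 715 718 720 719]
 [163 161 149 145 158 168 156 134 326 623 720 718 718 718 719 720 719 721]]
```

View pics/e.png

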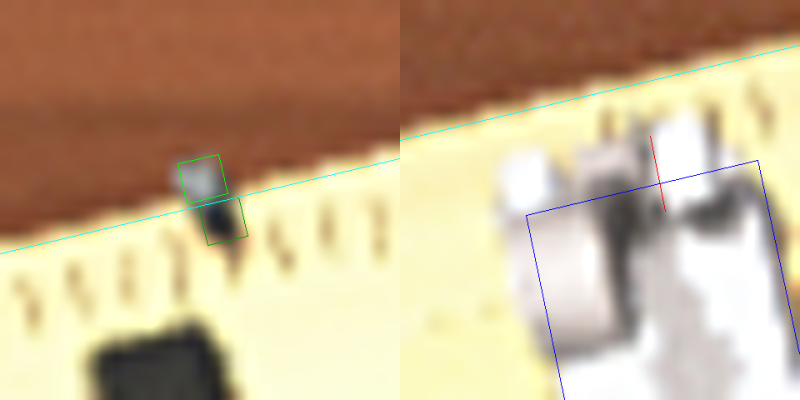

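Request:
apply_moves --pt "0 0.01 0 0 0 0" --pt "0 0.02 0 0 0 0" --pt "0 0.02 0 0 0 0"

```text
clock: 6.85
eef_pos: [0.6537, -0.0396, 0.1258]
eef_rot: [-0.001, 0.991, 0.132, 0.0]
wrist_force: [-1.2, 4.6, 5.2]
opening: 0.174
grasp_force: 58.8
```

```bash
python3 look.py; python3 - <<'E'
from h import *
S=np.array([.60931,.15252,-1.30588])
ps=[];U={"mark":[],"pointer":[]}
for i in range(8):
    p=r.get_image("side"); ps.append(p["color"].astype(float))
    for q in U:
        e=r.recognise(p,q)
        if e: U[q].append([*e[0]["uv"],e[0]["p"]])
    if i<2:
        e=r.cut_out(p,"mark")
        if e:
            v,u=np.nonzero(e[0]["mask"]); print("mask",e[0]["p"],u.min(),u.max(),v.min(),v.max(),len(u),u.mean(),v.mean())
for q in U: print(q,np.round(U[q],1).tolist())
g=np.mean(ps,0).mean(2); np.save("avg.npy",np.mean(ps,0))
print("cols 222..239"); 
for v in range(242,264): print(v,g[v,222:240].astype(int))
for X in([.1975,.042,.036],[.1975,.036,.036],[.1975,.052,.036],[.1975,.056,.042],[.1975,.056,.008]): print(X,proj(p,W(S,[X]))[0])
E
```

```text
t 6.85 grasp in stand mm [197.1  -7.5 144.5] F stand [-4.8  0.   5.2] 0.17385477499218918 58.82669806480408
tool axes in stand
 [[-0.001  1.    -0.001]
 [ 1.     0.001  0.001]
 [ 0.001 -0.001 -1.   ]]
mask 0.5 225 229 245 257 46 227.04347826086956 250.34782608695653
mask 0.44 226 228 246 253 19 227.05263157894737 248.78947368421052
mark [[227.5, 248.4, 0.6], [226.6, 248.6, 0.4], [226.9, 249.2, 0.4], [225.3, 247.9, 0.6], [226.7, 247.6, 0.5], [225.0, 247.2, 0.4]]
pointer [[247.2, 250.7, 0.7], [247.5, 251.3, 0.8], [246.5, 251.3, 0.9], [248.1, 252.2, 0.7], [245.4, 250.9, 0.9], [247.4, 251.2, 0.8], [245.4, 249.4, 0.6], [249.3, 249.7, 1.0]]
cols 222..239
242 [ 76  76  76  72  76 126 186 180 176 176 177 182 186 178 137 122 123 119]
243 [ 78  76  75  71  83 137 186 181 178 177 180 184 187 179 136 122 122 119]
244 [ 77  76  75  73  91 136 171 182 178 177 180 184 187 178 134 121 123 117]
245 [ 77  76  73  80 101 118 130 145 148 146 149 158 176 180 139 136 155 131]
246 [ 75  74  75  84  99  95  88 113 147 138 139 146 166 174 146 131 153 132]
247 [ 76  74  71  74  78  72  73 107 139 124 124 129 
[... 827 characters left out ...]
38 133 131 134 145 151 143 157 154 153 157 152 142 115]
259 [ 69  72 117 180 153 138 131 137 135 134 142 159 180 179 179 176 173 144]
260 [ 67  67 115 182 162 148 143 145 144 146 154 167 185 183 179 178 173 141]
261 [ 68  70 121 189 178 148 145 151 161 166 171 185 185 183 182 177 166 116]
262 [ 67  74 128 187 173 130 126 131 143 153 174 185 184 184 182 175 173 144]
263 [ 64  84 142 187 180 161 160 161 163 172 186 187 183 182 181 176 178 174]
[0.1975, 0.042, 0.036] [231.7900354  248.12139026]
[0.1975, 0.036, 0.036] [234.29831097 248.1574833 ]
[0.1975, 0.052, 0.036] [227.60816291 248.06121486]
[0.1975, 0.056, 0.042] [225.85558829 245.93672318]
[0.1975, 0.056, 0.008] [226.29959247 257.69247176]
```

```bash
python3 - <<'E'
from h import *
g=np.mean([cv2.imread(f"pics/{f}.png") for f in("side0","a_side","b_side")],0).mean(2)
d=cv2.resize(cv2.imread("pics/d.png")[:,:400],(36,36),interpolation=cv2.INTER_AREA).mean(2)
a=np.load("avg.npy").mean(2)
for v in range(243,260): print(v,g[v,224:233].astype(int),d[v-232,12:24].astype(int),a[v,224:236].astype(int))
# pointer at q=0
print("q0 pointer")
for v in range(268,278): print(v,g[v,224:240].astype(int))
S=np.array([.60931,.15252,-1.30588]);p=r.get_image("side")
print(proj(p,W(S,[[.1,.040,.036],[.1,.036,.036]])))
E
```

```text
243 [ 73  71  82 136 186 181 176 175 177] [ 74  71  85 135 183 183 178 177 180 183 186 178] [ 75  71  83 137 186 181 178 177 180 184 187 179]
244 [ 76  71  91 136 170 180 177 177 176] [ 73  73  91 134 169 178 175 174 177 180 185 177] [ 75  73  91 136 171 182 178 177 180 184 187 178]
245 [ 73  79 100 116 129 142 149 145 146] [ 72  80 100 117 130 144 148 148 149 158 175 176] [ 73  80 101 118 130 145 148 146 149 158 176 180]
246 [ 73  85  98  96  85 113 148 150 150] [ 73  83  97  95  90 114 147 152 154 162 177 177] [ 75  84  99  95  88 113 147 138 139 146 166 174]
247 [ 73  75  78  71  73 112 159 162 162] [ 72  74  79  72  73 110 150 160 161 164 170 167] [ 71  74  78  72  73 107 139 124 124 129 132 132]
248 [ 70  65  64  59  74 120 144 142 141] [ 69  67  63  61  77 112 117 112 113 114 118 122] [ 68  65  63  60  75 110 102  71  68  71  73  71]
249 [ 68  64  62  62  99 160 163 162 163] [ 67  63  62  63 100 139 103  69  66  67  70  71] [ 67  63  63  63 100 156 129  96  93  98 102 100]
250 [ 66  62  65  64  96 147 141 139 144] [ 66  62  63  65  99 135 106  84  90  92 102 104] [ 68  62  64  
[... 1383 characters left out ...]
18 119 114]
269 [185 176 154 133 131 134 141 162 181 141 123 127 127 119 117 118]
270 [183 177 153 128 125 132 142 165 179 144 129 147 142 132 133 145]
271 [176 167 156 136 137 142 148 152 149 125 119 144 142 131 134 147]
272 [160 144 132  92  89  90  89  89  89  80  87 123 128 122 125 129]
273 [168 163 146  81  63  64  70  70  70  72  87 117 124 121 121 123]
274 [177 158 134  83  74  88 115 136 138 135 131 119 126 122 123 124]
275 [178 160 148 143 144 155 170 179 181 179 168 125 125 126 123 125]
276 [180 178 177 176 181 185 186 187 188 188 176 127 131 130 127 126]
277 [174 146 141 136 147 148 160 184 186 185 174 124 126 127 127 126]
[[229.16648092 272.60829874]
 [230.98226455 272.63217754]]
```

```bash
python3 - <<'E'
from h import *
S=np.array([.60931,.15252,-1.30588]);p=r.get_image("top")
def st(X): c,n=np.cos(S[2]),np.sin(S[2]); d=X-np.array([S[0],S[1],0]); return np.array([c*d[0]+n*d[1],-n*d[0]+c*d[1],X[2]])*1e3
im=np.mean([cv2.imread(f"pics/{f}.png") for f in("top0","a_top","b_top")],0).sum(2)
print("clip topface",np.round(st(onz(p,(234.2,181.2),.042)),1))
from scipy.ndimage import map_coordinates as mc
def prof(y,z,xs,src=im): 
    u=proj(p,W(S,np.c_[xs,np.full(len(xs),y),np.full(len(xs),z)])); return mc(src,[u[:,1],u[:,0]],order=1)
xs=np.arange(.165,.2,.001)
for y in(-.02,-.01,0,.01,.02):
    v=prof(y,.04,xs); d=v<420; print("foot y",y,xs[d].min(),xs[d].max(),(xs[d].min()+xs[d].max())/2)
xs=np.arange(.185,.213,.001)
for y in(.064,.060,.056,.052,.048,.044): print("clip y",y,prof(y,.042,xs).astype(int))
xs=np.arange(.112,.135,.001)
i0=cv2.imread("pics/top0.png").astype(float).sum(2)
for y in(-.02,-.01,0.): print("saddle",y,prof(y,.058,xs,i0).astype(int))
for X in([.1975,.036,.036],[.1975,.052,.036]): print(proj(p,W(S,[X])))
E
```

```text
clip topface [197.   55.6  42. ]
foot y -0.02 0.168 0.19600000000000004 0.18200000000000002
foot y -0.01 0.171 0.19500000000000003 0.18300000000000002
foot y 0 0.171 0.19500000000000003 0.18300000000000002
foot y 0.01 0.171 0.19500000000000003 0.18300000000000002
foot y 0.02 0.17 0.19400000000000003 0.18200000000000002
clip y 0.064 [286 287 289 289 287 285 284 284 284 283 280 279 281 283 281 278 276 275
 273 272 271 270 267 265 264 265 266 267]
clip y 0.06 [279 276 274 275 277 281 287 293 316 341 356 348 340 339 345 351 327 308
 296 287 280 279 278 277 281 285 285 282]
clip y 0.056 [257 256 256 262 266 271 278 312 370 434 462 487 501 500 489 425 351 294
 280 266 271 283 291 282 272 275 284 290]
clip y 0.052 [517 523 539 558 563 573 581 584 580 504 437 398 389 389 363 319 276 308
 328 376 453 519 521 517 520 544 575 585]
clip y 0.048 [715 717 716 688 664 657 671 685 650 588 507 391 274 201 165 131 204 284
 391 534 670 705 713 717 709 703 705 709]
clip y 0.044 [700 707 695 675 648 613 583 596 633 658 603 534 451 363 274 245 237 268
 385 520 605 657 694 652 614 616 653 685]
saddle -0.02 [764 764 764 764 764 765 765 752 633 511 417 352 302 316 319 318 318 316
 333 365 378 368 349 344]
saddle -0.01 [713 747 761 763 765 765 765 701 581 463 469 488 545 621 686 690 692 691
 688 685 686 687 687 688]
saddle 0.0 [761 759 761 763 764 764 764 661 550 471 444 428 532 635 694 700 706 703
 700 697 695 693 695 696]
[[236.31563972 189.03062324]]
[[234.96246344 183.0742005 ]]
```

```bash
cat > foot.py <<'E'
from h import *
from scipy.ndimage import map_coordinates as mc
S=np.array([.60931,.15252,-1.30588])
def foot(im,p,lo):
    xs=np.arange(lo,lo+.05,.0005); o=[]
    for y in(-.015,-.01,-.005,.005,.01,.015):
        u=proj(p,W(S,np.c_[xs,np.full(len(xs),y),np.full(len(xs),.04)])); v=mc(im,[u[:,1],u[:,0]],order=1); d=xs[v<420]; o.append([d.min(),d.max()] if len(d) else [0,0])
    return np.round(1e3*np.array(o),1).tolist()
if __name__=="__main__":
    p=r.get_image("top")
    im=np.mean([p["color"]]+[r.get_image("top")["color"] for _ in range(4)],0).sum(2)
    for f in("top0","a_top","b_top"): print(f,foot(cv2.imread(f"pics/{f}.png").astype(float).sum(2),p,.16))
    print("now",foot(im,p,.255))
E
python3 foot.py
```

```text
top0 [[164.5, 195.0], [169.5, 195.0], [169.5, 194.5], [169.5, 195.0], [170.0, 194.5], [169.0, 194.5]]
a_top [[165.0, 195.0], [169.5, 195.0], [169.5, 194.5], [169.5, 194.5], [170.0, 194.5], [169.0, 194.0]]
b_top [[160.0, 196.5], [171.5, 197.0], [172.0, 196.5], [172.0, 196.5], [172.0, 197.0], [171.5, 196.5]]
now [[255.0, 290.0], [267.5, 290.5], [267.5, 290.0], [267.5, 290.0], [267.5, 290.5], [267.0, 290.5]]
```

The top and side measurements agree that the pointer is within about 1 mm of the clip: the leg is out about 97.9 mm and the target is about 98.5 mm. I nudge it slightly and then fold along the arc.

Request:
apply_moves --pt "0 0.003 0 0 0 0" --pt "0 0.003 0 0 0 0" --pt "0 0.003 0 0 0 0"

```text
clock: 8.8
eef_pos: [0.6537, -0.04, 0.1257]
eef_rot: [-0.001, 0.991, 0.132, 0.0]
wrist_force: [-1.6, 4.5, 5.4]
opening: 0.176
grasp_force: 58.8
```

Request:
apply_moves --pt "-0.02 0 0.009 0 0 0" --pt "-0.04 0 0.02 0 0 0" --pt "-0.059 0 0.032 0 0 0" --pt "-0.078 0 0.045 0 0 0" --pt "-0.095 0 0.059 0 0 0" --pt "-0.095 0 0.059 0 0 0"

```text
clock: 9.4
eef_pos: [0.6382, -0.0453, 0.1158]
eef_rot: [-0.0, 0.991, 0.132, 0.003]
wrist_force: [1.1, 6.2, 9.7]
opening: 0.177
grasp_force: 61.8
```

```bash
python3 look.py; python3 foot.py | tail -1
```

```text
t 9.4 grasp in stand mm [198.5 -24.1 134.5] F stand [-5.7  2.7  9.7] 0.17726552072663626 61.80367290973663
tool axes in stand
 [[-0.     1.     0.001]
 [ 1.     0.     0.007]
 [ 0.007  0.001 -1.   ]]
now [[259.5, 291.5], [268.5, 291.5], [269.0, 291.5], [255.0, 291.5], [255.0, 291.5], [258.5, 291.5]]
```

Request:
apply_moves --pt "0 -0.003 0 0 0 0" --pt "-0.017 -0.003 0.015 0 0 0" --pt "-0.033 -0.003 0.031 0 0 0" --pt "-0.048 -0.003 0.048 0 0 0" --pt "-0.062 -0.003 0.065 0 0 0" --pt "-0.074 -0.003 0.084 0 0 0" --pt "-0.074 -0.003 0.084 0 0 0"

```text
clock: 10.35
eef_pos: [0.6224, -0.0488, 0.0982]
eef_rot: [-0.0, 0.991, 0.132, 0.002]
wrist_force: [-1.6, 5.1, 9.4]
opening: 0.179
grasp_force: 65.6
```

```bash
python3 look.py; python3 foot.py | tail -1
```

```text
t 10.35 grasp in stand mm [197.7 -40.2 116.9] F stand [-5.3 -0.2  9.4] 0.17938545753960167 65.619056224823
tool axes in stand
 [[-0.     1.     0.   ]
 [ 1.     0.     0.004]
 [ 0.004  0.    -1.   ]]
now [[255.0, 291.0], [256.5, 290.5], [257.5, 291.5], [255.0, 291.0], [268.0, 290.5], [267.5, 291.0]]
```

Request:
apply_moves --pt "-0.012 0 0.019 0 0 0" --pt "-0.022 0 0.039 0 0 0" --pt "-0.031 0 0.06 0 0 0" --pt "-0.039 0 0.081 0 0 0" --pt "-0.046 0 0.102 0 0 0" --pt "-0.051 0 0.124 0 0 0" --pt "-0.055 0 0.146 0 0 0" --pt "-0.055 0 0.146 0 0 0"

```text
clock: 11.4
eef_pos: [0.6108, -0.0517, 0.0684]
eef_rot: [-0.0, 0.991, 0.132, 0.001]
wrist_force: [-3.2, 4.1, 8.6]
opening: 0.18
grasp_force: 71.7
```

```bash
python3 look.py; python3 foot.py | tail -1
```

```text
t 11.4 grasp in stand mm [197.5 -52.1  87.1] F stand [-4.8 -2.1  8.6] 0.18008974272101205 71.74137353897095
tool axes in stand
 [[-0.001  1.    -0.   ]
 [ 1.     0.001  0.002]
 [ 0.002 -0.    -1.   ]]
now [[255.0, 290.5], [267.5, 290.5], [268.0, 291.0], [268.0, 290.5], [267.5, 290.5], [255.0, 291.0]]
```

Request:
apply_moves --pt "-0.002 0.001 0.02 0 0 0" --pt "-0.004 0.001 0.04 0 0 0" --pt "-0.005 0.001 0.056 0 0 0" --pt "-0.005 0.001 0.065 0 0 0" --pt "-0.005 0.001 0.075 0 0 0" --pt "-0.005 0.001 0.075 0 0 0" --pt "-0.005 0.001 0.075 0 0 0"

```text
clock: 12.35
eef_pos: [0.6097, -0.0521, 0.0535]
eef_rot: [-0.0, 0.991, 0.132, 0.001]
wrist_force: [-3.8, 5.1, 9.7]
opening: 0.175
grasp_force: 73.8
```

```bash
python3 look.py; python3 foot.py | tail -1; python3 ov.py .198 .198 f;  python3 - <<'E'
from h import *
s=r.get_image("side")["color"][180:320,170:310];a=cv2.imread("pics/f.png")[:,:400]
cv2.imwrite("pics/g.png",np.hstack([a,cv2.resize(s,(400,400),interpolation=cv2.INTER_CUBIC)]))
d=cv2.resize(a,(36,36),interpolation=cv2.INTER_AREA).mean(2)
for v in range(244,253): print(v,d[v-232,14:24].astype(int))
E
```

```text
t 12.35 grasp in stand mm [197.6 -53.2  72.2] F stand [-5.9 -2.3  9.7] 0.17495467236925505 73.78280997276306
tool axes in stand
 [[-0.001  1.    -0.   ]
 [ 1.     0.001  0.001]
 [ 0.001 -0.    -1.   ]]
now [[259.5, 291.5], [267.5, 290.5], [268.0, 291.5], [268.0, 290.5], [255.0, 290.5], [255.0, 291.0]]
px per mm along x [ 0.03622368 -0.23214453]
244 [ 94 137 171 181 178 178 181 185 188 178]
245 [102 119 132 147 150 150 152 161 178 179]
246 [ 98  96  92 110 133 128 128 136 159 172]
247 [ 79  74  75 102 122 110 106 110 118 127]
248 [ 65  62  79 112 107  81  76  73  71  73]
249 [ 64  66 102 148 133 115 110 100 103 103]
250 [ 65  67 100 142 129 124 127 131 161 166]
251 [ 63  66  93 133 142 143 150 163 188 191]
252 [ 65  65  91 131 143 145 147 164 187 190]
```

View pics/g.png

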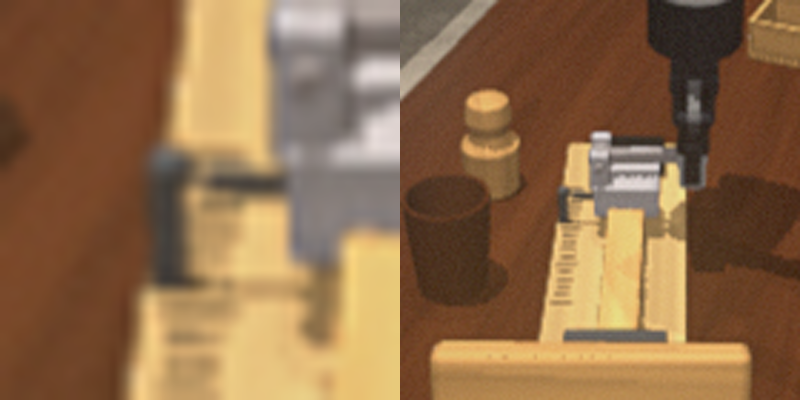

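The lever looks level and the pointer is at the clip's rib. I press a little further to confirm the closing stop.

Request:
apply_moves --pt "0 0 0.01 0 0 0" --pt "0 0 0.02 0 0 0" --pt "0 0 0.02 0 0 0"

```text
clock: 13.35
eef_pos: [0.6099, -0.0523, 0.0506]
eef_rot: [-0.0, 0.991, 0.133, 0.001]
wrist_force: [-5.9, 3.5, 19.0]
opening: 0.176
grasp_force: 75.4
```

```bash
python3 look.py
```

```text
t 13.35 grasp in stand mm [197.9 -53.1  69.3] F stand [-4.9 -4.8 19. ] 0.1761544453180001 75.39707779884338
tool axes in stand
 [[-0.001  1.     0.   ]
 [ 1.     0.001  0.002]
 [ 0.002  0.    -1.   ]]
```

The force rose to 19 N, so the lever is against its stop. The leg is out about 98.8 mm, at the target.

```bash
python3 -c "
from cell import r
print(r.finish_job())"
```

```text
the job is handed in; nothing more can be done
None
```

I handed the job in with the lever folded against its closing stop, the leg held about 98.8 mm out at the marker clip (good to about 1 mm), and the tab still gripped; the clip and wooden goods were not touched, and the result of the judging was not shown.

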